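Fit the spacer and couple the grease injector on a bearing grease tester

ROBOT

A 6-joint arm with a two-finger parallel gripper is mounted at the origin on the work surface. World frame = base frame: x ahead of the robot, y to its left, z up, the work surface at z = 0. Lengths are in m, angles in rad, forces in N, time in s.
With the tool pointing down it reaches from about 0.375 to 0.9 m from the base axis. Payload 3.1 kg.
Tool frame: the origin (TCP) lies midway between the tips of the shut fingers; the grasp point (between the pads) lies 19 mm behind it; z points along the fingers, y is the line along which they close (so a half turn about z gives the same grasp; the last joint's range is limited). The gripper opens to 85 mm and grips with 20 to 120 N. Pads are 22 mm wide; open, the fingers measure 114 mm over their backs; the gripper's body (76 mm by 85 mm) begins 54 mm behind the grasp point. The pads swing forward as they close: fully open they stand 13 mm farther back than shut.
Start: joints at [-1.494, 0.527, 1.433, -0, 1.181, -0.178], TCP at [0.158, -0.605, 0.231] pointing down, gripper open.
Joint ranges: [-3.08, 3.08], [-0.75, 2.2], [0.22, 2.44], [-1.43, 4.57], [0, 2.65], [-2.85, 2.85]. Speed limits (rad/s): [2.79, 2.79, 3.14, 3.14, 3.14, 3.14].

INTERFACE

Orientations are given as a unit quaternion [x, y, z, w].
In Python, from station import manip gives the robot as it stands.
- The arm moves only by the tool move_arm, never from a script. Its argument "increments" is a list that holds one entry, the list of rows, each a list of 5 numbers: the gripper's target within -1 to 1 (shut at 1, half-way at 0, fully open at -1), then the shift along the world's x, y, z in m, then the turn about the world's z in degrees. In form: [[[fingers, dx, dy, dz, twist], ...]]. A call has 1 to 8 rows; each row shifts and turns the commanded pose from where the row before left it; what a row does not reach is not made up. A row lasts 1/10 s, in which the tool goes at most 50 mm and 8.59 degrees, less where a joint would pass 70% of its speed; a pose out of reach is approached as far as the arm can. A call with a gripper value outside its range is refused whole. The fingers move at their own pace and stop on an object; "newtons" is the grip in N (left out, the last holds). Time passes only in rows, so rows that do not move let the fingers close. It gives the time, the measured TCP pose, the force, the opening and the grip force at its end, in the units of the state.
- manip.sense(): the state, without advancing time (a new reading comes with each control period).
- manip.snapshot(name): name is "scene" or "side" or "wrist"; returns a dict with "img" (420x560x3 uint8, red, green, blue), "fx", "fy", "cx", "cy" (pixels), "world_to_cam" (4x4, takes a point from world to camera coordinates); the wrist camera has in their place "tool_from_camera" (4x4, takes a point from camera to tool coordinates, whose origin is the TCP and whose axes are the flange's). Camera axes: x right, y down, z forward; pixel columns grow to the right and rows downward; lengths in m; the calibration is good to about 2 mm. A picture is of the moment at which its call begins: read the wrist's pose just before it. There is no depth.
- manip.sign_off(): hands the job in; it is judged then, once.
Trained networks look in the newest picture that a camera, given by its name, has taken for a name from the list of things; names that differ only in an ending like _2 or _b are one class to them, and where a whole thing is asked for, a point or a joint stands for the part that bears it (a point fixed in the world has none). Each returns a list of dicts, best first, with "confidence" (0 to 1); they miss things now and then, are a little off and sometimes report something else, mostly with a low value. They report only what shows in the picture. A call takes as long as a camera call. They do not tell look-alikes from the thing itself.
- manip.spot_in(label, camera): "xyz" ([x, y, z] in m, in world coordinates, good to about 4 mm: the middle of the surface that is visible of it).
- manip.mark_of(label, camera): "xyz" ([x, y, z] in m, in world coordinates, good to about 4 mm: a listed point, or the origin of a listed thing).
The state is a dict: "t": time; "q": joint angles; "qd": joint speeds; "tau": joint torques, N m; "tcp_pos": TCP position; "tool_rot": TCP orientation; "force": force on the tool from outside, world axes, zero at the start; "ft_torque": the same for the moment, N m; "finger_gap": opening from 0.0 (shut) to 1.0 (fully open); "gripper_force": force on a finger pad.
Only numpy, scipy, OpenCV 4.12 (cv2) and the standard library are available. Lean on these libraries where they do the work, as an engineer would, in place of code of your own. Each camera call takes 0.05 s, during which the arm holds its last target. There are 200 camera calls.

TASK

Set up the green bearing grease tester: slide the steel spacer ring over its upright spindle until it sits flat on the shoulder, and let go of it. Then take the orange-handled grease coupler, press it squarely onto the tilted brass nipple until it snaps home, and keep it pushed fully home against the nipple's spring: the job finishes with you still gripping and pressing it there. Leave the other things on the bench where they are.

Things in the scene. Friction and masses are not known exactly. Their poses are not given: they have to be found in the camera images.
- spacer: Plain steel spacer ring, outside diameter 52 mm, bore 26 mm, 26 mm tall, about 0.18 kg, lying flat on the bench to the left or right of the tester. Origin: centre of its underside, z up along its axis.
- coupler: Grease coupler, a round straight hand tool 90 mm tall, about 0.28 kg, standing mouth down on the bench, on the other side of the tester from the spacer. From the mouth up: steel nose 36 mm in diameter and 36 mm long, then an orange handle 26 mm in diameter up to 90 mm. Origin: centre of the mouth face (its underside); z along its axis towards the handle end.
- coupler_roof (a point): Centre of the flat roof inside the coupler, 26 mm up its axis from the mouth. The mouth has a lip of 20 mm bore and 6 mm length; behind it a chamber of 28 mm bore reaches up to this roof, which pushes the valve pin in.
- tester: The green bearing grease tester, fixed to the bench: steel foot plate 160 x 270 mm and 14 mm thick, spindle at +75 mm in its own y, nipple at -75 mm in its own y. The green nipple block rises to about 70 mm. Origin: centre of the foot's underside at bench level, x away from the robot at yaw 0 (it stands turned by up to 0.35 rad either way).
- spindle_shoulder (a point): Centre of the flat shoulder (44 mm in diameter, 60 mm above the bench) on which the spacer must sit; z up along the spindle. The spindle is 23 mm in diameter and rises 39 mm above the shoulder, its top 7 mm tapering to 16 mm diameter.
- nipple: Brass grease nipple, fixed, leaning 30 degrees from vertical towards the tester's own -x (the robot's side). Origin: centre of its flat round seat (29 mm in diameter); z out along its axis. Stem 15 mm in diameter and 18 mm long, then 6 mm of taper to 9 mm. Fully home, the coupler's mouth face lies on the seat: the coupler's origin and z axis then coincide with the nipple's.
- pin_tip (a point): Tip of the nipple's steel valve pin (7 mm in diameter) on the nipple's axis, 34 mm from the seat when free; it moves in as the pin is pressed.
- valve_pin (a joint): Sprung valve pin, m pressed in: 0 free, 0.010 at its stop. The coupler's roof meets it 8 mm before home, so it reads 0.008 with the coupler fully home. It pushes back with 2.4 N plus 0.8 N per mm (8.8 N at home); let go after the snap, the coupler springs back 3 mm or more off the seat, which is not home.
- catch_left (a joint): Sprung steel catch, rounded and bevelled, standing 4 mm out of the nipple's stem on its own +y side, 12 mm from the seat; m pushed in: 0 out, about 0.0015 while the coupler's lip passes. The lip is pushed over the catches with roughly 8 to 20 N; they snap out above it in the last 3 mm before home.
- catch_right (a joint): The same on the nipple's -y side.
- beaker: Glass beaker, 72 mm in diameter, 90 mm tall; leave alone. Origin: centre of its underside.
- grease_tin: Yellow and steel tin, 68 mm in diameter, 70 mm tall; leave alone. Origin: centre of its underside.
- burner: Brass laboratory gas burner on a green foot of 80 mm diameter, 140 mm tall; leave alone. Origin: centre of its underside.
- spanner: Steel spanner 130 mm long lying on the bench near the robot; leave alone. Its own x runs along it.
- bronze_bush: Flat copper-coloured bush, outside diameter 68 mm, bore 44 mm, 12 mm tall (not the spacer); leave alone. Origin: centre of its underside.
- dish: White ceramic dish, 84 mm in diameter, 22 mm tall; leave alone. Origin: centre of its underside.
Mind the look-alikes: they are no part of the job. Of the things that look like the coupler, the largest one is meant.

How it is judged:
On the way, in this order (a step that is already met when the one before it is completed fails the run):
1. the spacer sits flat on the spindle's shoulder, let go of (distance between spacer and spindle_shoulder below 0.004 m and angle between spacer's own z axis and vertical below 0.06 rad and contact force between the fingers and spacer below 0.1 N), for 0.2 s.
2. the coupler is snapped home on the nipple and pressed against its spring (distance between coupler and nipple below 0.004 m and angle between the z axis of coupler and the z axis of nipple, either way round below 0.1 rad and value of joint valve_pin above 0.006 m and value of joint each of catch_left, catch_right below 0.0007 m), for 0.3 s.
At the end, for the whole second after the job is handed in: Spacer on the shoulder (4 mm, tilt under 0.06 rad); coupler's mouth on the nipple's seat (4 mm, axes within 0.1 rad), both catches out (under 0.7 mm in), valve pin held in over 6 mm with over 4 N, the fingers still gripping the coupler, at rest (all of step 2 and distance between spacer and spindle_shoulder below 0.004 m and angle between spacer's own z axis and vertical below 0.06 rad and contact force between coupler and nipple above 4 N and contact force between the fingers and coupler above 3 N and linear speed of coupler below 0.02 m/s); the arm keeps its last pose, push and grip.
It fails at once if a bystander is moved by more than 20 mm (distance of any of beaker, grease_tin, burner, spanner, bronze_bush, dish from where it was at the start of the episode above 0.02 m).
It also fails if it takes over 58 s, if anything falls off the work surface, if the arm or the gripper's body presses on something with over 40 N, if the wrist force passes 120 N, or if a joint passes its speed limit or range.

## Working session

There is one attempt and no reset: what is moved stays moved. The work goes in short steps, Python scripts to look and compute and a tool call to move; the robot and the scene stay as the last step left them, time stands still between calls to the robot, and variables do not carry over. Pictures are saved under pics/ and viewed, at most 10 in all, crops included, and the job is handed in when it is done.

Besides the shell and the picture viewer there is one more tool, called by a JSON object that holds its "method" and its "body", one argument or row to a line. move_arm: Moves the arm, as the interface text tells. Its arguments: {"type":"object","properties":{"increments":{"type":"array","items":{"type":"array","items":{"type":"array","items":{"type":"number"}}}},"newtons":{"type":"number"}},"required":["increments"]}

```bash
mkdir -p pics; ls; cat > h.py <<'E'
from station import manip
import numpy as np, cv2
def save(cam,n):
    s=manip.snapshot(cam); cv2.imwrite(f'pics/{n}.png',cv2.cvtColor(s['img'],cv2.COLOR_RGB2BGR)); return s
def px(s,p):
    c=s['world_to_cam']@np.r_[p,1]; return np.round([s['fx']*c[0]/c[2]+s['cx'],s['fy']*c[1]/c[2]+s['cy']])
E
python3 - <<'E'
from h import *
np.set_printoptions(precision=3,suppress=True)
S={c:save(c,c+'0') for c in('scene','side')}
a=np.hstack([S['scene']['img'],S['side']['img']]); 
for c,s in S.items(): print(c,(-s['world_to_cam'][:3,:3].T@s['world_to_cam'][:3,3]), s['fx'])
for c in S:
  for l in ['spacer','coupler','tester','spindle_shoulder','nipple','pin_tip','beaker','grease_tin','burner','spanner','bronze_bush','dish']:
    print(c,l,[(np.round(d['xyz'],3),px(S[c],d['xyz']),round(d['confidence'],2)) for d in manip.mark_of(l,c)])
print(manip.sense()['t'])
E
```

```text
pics
scene [1.491 0.027 0.88 ] 511.80228386693125
side [-0.087  0.608  0.899] 529.8605443660905
scene spacer [(array([ 0.454,  0.33 , -0.005]), array([396., 190.]), 0.6)]
scene coupler [(array([ 0.52 , -0.284,  0.001]), array([161., 207.]), 0.68), (array([ 0.5  , -0.352, -0.001]), array([137., 203.]), 0.59), (array([ 0.433, -0.345, -0.001]), array([144., 187.]), 0.48), (array([ 0.347, -0.227, -0.003]), array([192., 167.]), 0.23)]
scene tester [(array([ 0.565, -0.033,  0.   ]), array([258., 219.]), 0.56), (array([ 0.572, -0.112,  0.064]), array([224., 202.]), 0.56)]
scene spindle_shoulder [(array([0.534, 0.035, 0.062]), array([285., 192.]), 0.78)]
scene nipple [(array([ 0.571, -0.109,  0.066]), array([226., 201.]), 0.66)]
scene pin_tip []
scene beaker [(array([ 0.68 , -0.353,  0.004]), array([120., 253.]), 0.97)]
scene grease_tin [(array([0.678, 0.373, 0.006]), array([432., 249.]), 0.73)]
scene burner [(array([ 0.789, -0.06 ,  0.001]), array([243., 290.]), 0.87)]
scene spanner [(array([ 0.387, -0.02 , -0.   ]), array([265., 174.]), 0.75), (array([ 0.678,  0.371, -0.   ]), array([431.,
[... 390 characters left out ...]
er [(array([ 0.557, -0.034, -0.003]), array([290., 220.]), 0.94)]
side spindle_shoulder [(array([0.536, 0.045, 0.062]), array([271., 221.]), 0.91)]
side nipple [(array([ 0.573, -0.106,  0.069]), array([307., 181.]), 0.47)]
side pin_tip []
side beaker [(array([ 0.68 , -0.348,  0.002]), array([340., 143.]), 0.84)]
side grease_tin [(array([0.676, 0.373, 0.004]), array([115., 278.]), 0.96), (array([ 0.349,  0.186, -0.002]), array([282., 326.]), 0.55)]
side burner []
side spanner [(array([ 0.502, -0.352,  0.03 ]), array([392., 164.]), 0.73), (array([ 0.39 , -0.019,  0.004]), array([337., 260.]), 0.58)]
side bronze_bush []
side dish [(array([ 0.354,  0.186, -0.003]), array([280., 325.]), 0.7)]
1.3
```

View pics/scene0.png

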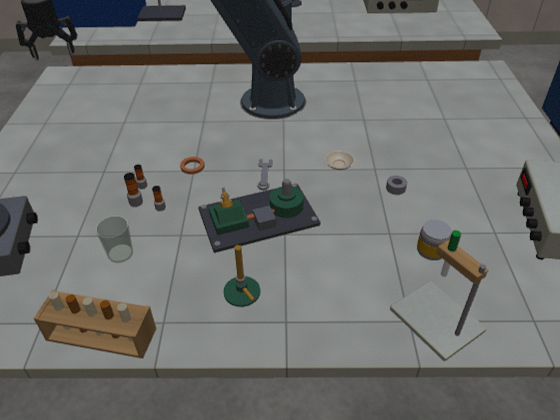

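View pics/side0.png

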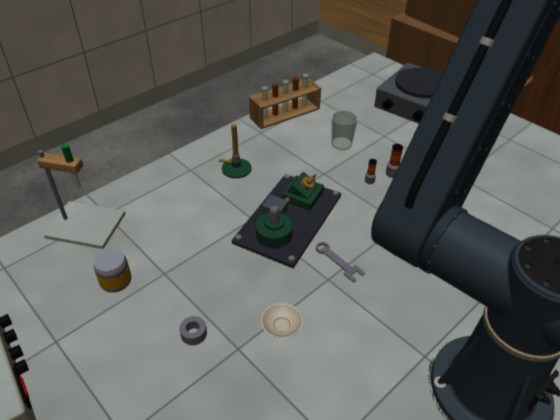

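```bash
python3 - <<'E'
import cv2
a=cv2.imread('pics/scene0.png')[135:235,100:240]; b=cv2.imread('pics/side0.png')[100:200,320:460]
cv2.imwrite('pics/crop0.png',cv2.hconcat([cv2.resize(a,(395,282),interpolation=3),cv2.resize(b,(395,282),interpolation=3)]))
E
```

```text
(no output)
```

View pics/crop0.png

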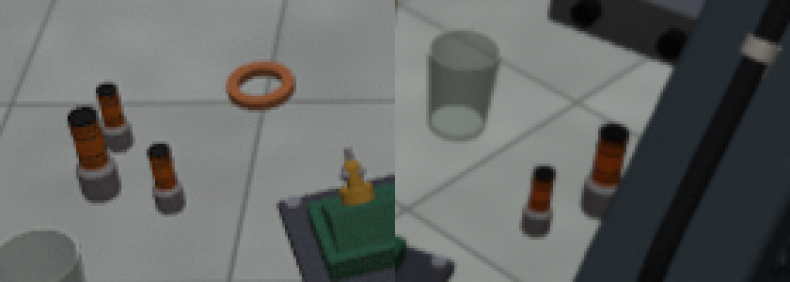

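The large coupler is at scene (137,203) / side (393,170). Its look-alikes at scene (161,207) and (144,187) are visibly smaller, and the crop confirms this. The spacer is the grey ring at scene (396,185) / side (193,329). The copper ring at scene (192,165) is the bush.

{"method": "move_arm", "body": {
  "increments": [
    [[-1,0.03,0.04,0,0],[-1,0.03,0.04,0,0],[-1,0.03,0.04,0,0],[-1,0.03,0.04,0,0],[-1,0.03,0.04,0,0],[-1,0.03,0.04,0,0],[-1,0.02,0.04,0,0],[-1,0.02,0.04,0,0]]
  ]
}}

```text
t: 2.1
tcp_pos: [0.3785, -0.2832, 0.2315]
tool_rot: [0.992, 0.127, 0.0, 0.0]
force: [1.3, -0.4, -0.6]
finger_gap: 1.004
gripper_force: 0.0
```

{"method": "move_arm", "body": {
  "increments": [
    [[-1,0.025,0.04,0,0],[-1,0.025,0.04,0,0],[-1,0.02,0.04,0,0],[-1,0.02,0.04,0,0],[-1,0.02,0.04,0,0],[-1,0,0.03,0,0],[-1,0,0,0,0],[-1,0,0,0,0]]
  ]
}}

```text
t: 2.9
tcp_pos: [0.4876, -0.0544, 0.2314]
tool_rot: [0.992, 0.128, 0.0, 0.0]
force: [0.4, -0.1, 1.0]
finger_gap: 1.0
gripper_force: 0.0
```

```bash
cat >> h.py <<'E'
from scipy.spatial.transform import Rotation as R
def wrist(n):
    st=manip.sense(); s=save('wrist',n); T=np.eye(4); T[:3,:3]=R.from_quat(st['tool_rot']).as_matrix(); T[:3,3]=st['tcp_pos']
    s['world_to_cam']=np.linalg.inv(T@s['tool_from_camera']); return st,s
def ray(s,u,v,z):
    M=np.linalg.inv(s['world_to_cam']); d=M[:3,:3]@[(u-s['cx'])/s['fx'],(v-s['cy'])/s['fy'],1]; o=M[:3,3]; return o+d*(z-o[2])/d[2]
np.set_printoptions(precision=4,suppress=True)
E
python3 - <<'E'
from h import *
st,s=wrist('w1')
print(st['t'],st['tcp_pos'],R.from_quat(st['tool_rot']).as_matrix(),s['tool_from_camera'],s['fx'],st['finger_gap'])
for l in ['spindle_shoulder','nipple','pin_tip','tester']:
    print(l,[(np.round(d['xyz'],3),px(s,d['xyz']),round(d['confidence'],2)) for d in manip.mark_of(l,'wrist')])
E
```

```text
2.9 [ 0.4876 -0.0544  0.2314] [[ 0.9672  0.2541  0.0002]
 [ 0.2541 -0.9672 -0.0006]
 [ 0.0001  0.0006 -1.    ]] [[ 0.001  -0.9644 -0.2644  0.0667]
 [ 1.      0.0014 -0.0011  0.0007]
 [ 0.0014 -0.2644  0.9644 -0.141 ]
 [ 0.      0.      0.      1.    ]] 303.8136027626226 1.0003436300032802
spindle_shoulder [(array([ 0.561, -0.033,  0.001]), array([280., 115.]), 0.68), (array([0.537, 0.045, 0.058]), array([197., 118.]), 0.63)]
nipple [(array([ 0.574, -0.106,  0.071]), array([357., 120.]), 0.69)]
pin_tip [(array([ 0.554, -0.112,  0.094]), array([362., 144.]), 0.56), (array([ 0.39 , -0.019, -0.001]), array([236., 244.]), 0.48)]
tester [(array([ 0.561, -0.033, -0.   ]), array([280., 116.]), 0.83), (array([ 0.351, -0.224, -0.   ]), array([374., 304.]), 0.35)]
```

View pics/w1.png

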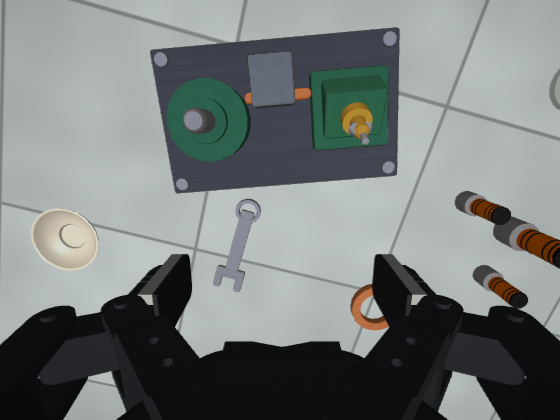

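The wrist view shows the whole tester. The bolts are at (160,59), (389,38), (181,184) and (388,168), the spindle top is near (193,120), and the nipple pin tip is near (367,141).

```bash
python3 - <<'E'
from h import *
st,s=wrist('w2')
img=cv2.cvtColor(s['img'],cv2.COLOR_RGB2GRAY)
B=[]
for (u,v) in [(160,59),(389,38),(181,184),(388,168)]:
    p=img[v-12:v+13,u-12:u+13].astype(float); yy,xx=np.mgrid[v-12:v+13,u-12:u+13]
    m=((p>105)&((xx-u)**2+(yy-v)**2<49)); B.append((xx[m].mean(),yy[m].mean())); print(B[-1],m.sum())
P=[ray(s,*b,.016)[:2] for b in B]; print(np.array(P))
C=[ray(s,*b,.014)[:2] for b in [(151,51),(398,28),(177,193),(397,175)]]; print(np.array(C))
for Q in(P,C):
    Q=np.array(Q); c=Q.mean(0); y=(Q[0]+Q[2]-Q[1]-Q[3]); yaw=np.arctan2(-y[0],y[1]); x=(Q[0]+Q[1]-Q[2]-Q[3])
    print('centre',c,'yaw',yaw,np.arctan2(x[1],x[0]),'len',np.linalg.norm(y)/2,np.linalg.norm(x)/2)
    r=lambda a,b:c+np.array([np.cos(yaw)*a-np.sin(yaw)*b,np.sin(yaw)*a+np.cos(yaw)*b])
    print('spindle',r(0,.075),'nip',r(0,-.075))
print('top ray',ray(s,193,120,.099),'tip ray', ray(s,367,141,.098))
print('coupler',[(np.round(d['xyz'],3),px(s,d['xyz']),round(d['confidence'],2)) for d in manip.mark_of('coupler','wrist')])
c=cv2.resize(s['img'][60:180,140:260],(480,480),interpolation=3);d=cv2.resize(s['img'][90:170,300:380],(320,320),interpolation=3)
o=np.zeros((480,800,3),np.uint8);o[:,:480]=c;o[:320,480:]=d;cv2.imwrite('pics/c2.png',o[:,:,::-1])
E
```

```text
(np.float64(158.88793103448276), np.float64(59.08620689655172)) 116
(np.float64(388.1967213114754), np.float64(37.540983606557376)) 122
(np.float64(180.27619047619046), np.float64(183.95238095238096)) 105
(np.float64(387.1111111111111), np.float64(166.65656565656565)) 99
[[ 0.5844  0.1048]
 [ 0.6657 -0.1262]
 [ 0.4554  0.0601]
 [ 0.5368 -0.1714]]
[[ 0.5903  0.115 ]
 [ 0.6774 -0.1336]
 [ 0.4429  0.0626]
 [ 0.5303 -0.1868]]
centre [ 0.5606 -0.0332] yaw 0.3383078879444177 0.3355924761711557 len 0.24511265099730686 0.13653764618651434
spindle [0.5357 0.0376] nip [ 0.5855 -0.1039]
centre [ 0.5602 -0.0357] yaw 0.33706967931138715 0.34432324864031677 len 0.26386058698046305 0.15646445724942007
spindle [0.5354 0.0351] nip [ 0.585  -0.1065]
top ray [0.5364 0.0354 0.099 ] tip ray [ 0.5573 -0.1162  0.098 ]
coupler [(array([ 0.429, -0.348, -0.   ]), array([480., 275.]), 0.82), (array([ 0.521, -0.284, -0.   ]), array([463., 200.]), 0.69), (array([ 0.499, -0.354, -0.002]), array([505., 228.]), 0.62)]
```

View pics/c2.png

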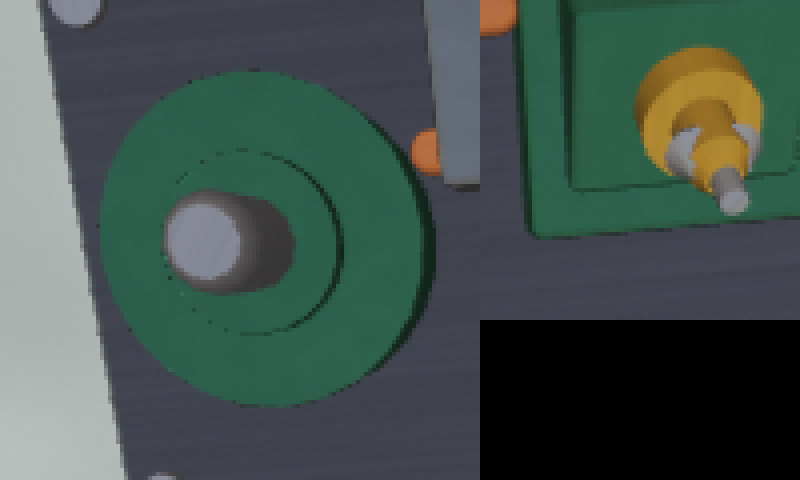

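{"method": "move_arm", "body": {
  "increments": [
    [[-1,-0.01,0.048,0,0],[-1,-0.01,0.048,0,0],[-1,-0.01,0.048,0,0],[-1,-0.01,0.048,0,0],[-1,0,0.048,-0.01,0],[-1,0,0.048,-0.02,0],[-1,0,0.048,-0.02,0],[-1,0,0.048,-0.02,0]]
  ]
}}

```text
t: 4.05
tcp_pos: [0.4478, 0.3252, 0.1631]
tool_rot: [0.992, 0.127, 0.0, -0.0]
force: [0.8, -1.0, 0.6]
finger_gap: 1.001
gripper_force: 0.0
```

{"method": "move_arm", "body": {
  "increments": [
    [[-1,0,0,-0.02,0],[-1,0,0,-0.02,0],[-1,0,0,0,0]]
  ]
}}

```text
t: 4.35
tcp_pos: [0.4458, 0.3229, 0.1211]
tool_rot: [0.992, 0.127, -0.003, 0.001]
force: [0.0, -0.1, 0.5]
finger_gap: 0.997
gripper_force: 0.0
```

```bash
python3 - <<'E'
from h import *
st,s=wrist('w3')
print(st['t'],st['tcp_pos'])
print([(np.round(d['xyz'],4),px(s,d['xyz']),round(d['confidence'],2)) for d in manip.mark_of('spacer','wrist')],px(s,st['tcp_pos']))
E
```

```text
4.35 [0.4458 0.3229 0.1211]
[(array([0.453 , 0.3266, 0.003 ]), array([279., 193.]), 0.91)] [281. 261.]
```

View pics/w3.png

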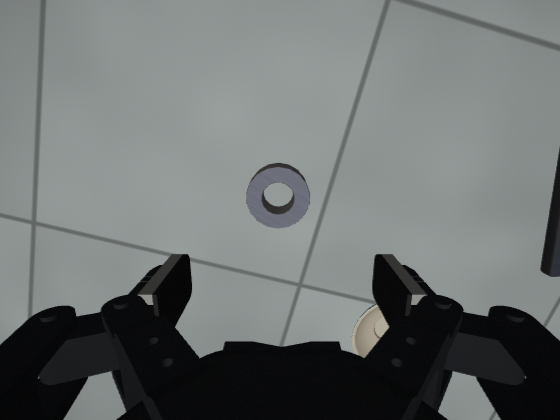

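The spacer's top face is centred at about (278,197), between the open fingers.

```bash
python3 - <<'E'
from h import *
st,s=wrist('w4')
g=cv2.cvtColor(s['img'],cv2.COLOR_RGB2HSV); im=s['img'][150:240,230:330].astype(int)
m=((im[...,2]-im[...,1])>8).astype(np.uint8)
c=max(cv2.findContours(m,cv2.RETR_EXTERNAL,cv2.CHAIN_APPROX_NONE)[0],key=cv2.contourArea); e=cv2.fitEllipse(c); print(e)
print(st['tcp_pos'],ray(s,278.5,197,.026),ray(s,e[0][0]+230,e[0][1]+150,.026))
E
```

```text
((47.641788482666016, 49.65348434448242), (58.56211853027344, 60.3841438293457), 93.23648834228516)
[0.4478 0.3232 0.1235] [0.4569 0.3278 0.026 ] [0.4546 0.3279 0.026 ]
```

{"method": "move_arm", "body": {
  "increments": [
    [[-1,0.007,0.005,-0.03,0],[-1,0,0,-0.03,0],[-1,0,0,-0.03,0],[-1,0,0,-0.02,0],[-1,0,0,-0.007,0],[-1,0,0,0,0],[0.2,0,0,0,0],[1,0,0,0,0]]
  ],
  "newtons": 40
}}

```text
t: 5.3
tcp_pos: [0.4557, 0.3291, 0.0082]
tool_rot: [0.992, 0.127, 0.001, -0.0]
force: [0.2, -0.0, 0.6]
finger_gap: 0.694
gripper_force: 0.0
```

{"method": "move_arm", "body": {
  "increments": [
    [[1,0,0,0,0],[1,0,0,0,0],[1,0,0,0,0],[1,0,0,0,0]]
  ]
}}

```text
t: 5.7
tcp_pos: [0.4556, 0.3291, 0.0085]
tool_rot: [0.992, 0.127, 0.001, -0.0]
force: [0.1, -0.6, 5.0]
finger_gap: 0.581
gripper_force: 40.9
```

{"method": "move_arm", "body": {
  "increments": [
    [[1,0,0,0.03,0],[1,0,0,0.04,0],[1,0.005,-0.02,0.04,0],[1,0.01,-0.04,0.02,0],[1,0.01,-0.04,0,0],[1,0.01,-0.04,0,0],[1,0.01,-0.04,0,0],[1,0.01,-0.04,0,0]]
  ]
}}

```text
t: 6.5
tcp_pos: [0.5097, 0.1072, 0.1375]
tool_rot: [0.992, 0.127, 0.001, 0.0]
force: [0.6, 0.1, -1.8]
finger_gap: 0.584
gripper_force: 42.7
```

{"method": "move_arm", "body": {
  "increments": [
    [[1,0.01,-0.03,0,0],[1,0.01,-0.03,0,0],[1,0.006,-0.012,0,0],[1,0,0,0,0],[1,0,0,0,0],[1,0,0,0,0]]
  ]
}}

```text
t: 7.1
tcp_pos: [0.5346, 0.0382, 0.1366]
tool_rot: [0.992, 0.128, -0.001, -0.0]
force: [0.7, 0.2, -0.2]
finger_gap: 0.583
gripper_force: 42.7
```

```bash
python3 - <<'E'
from h import *
st,s=wrist('w5')
print(st['t'],st['tcp_pos'],st['finger_gap'],st['force'])
c=s['img'][100:340,160:400]; d=s=save('side','s5')
o=np.hstack([cv2.resize(c,(400,400),interpolation=3),cv2.resize(d['img'][130:280,200:350],(400,400),interpolation=3)]);cv2.imwrite('pics/c5.png',o[:,:,::-1])
E
```

```text
7.1 [0.5346 0.0382 0.1366] 0.5825722500143247 [ 0.6512  0.1635 -0.1809]
```

View pics/c5.png

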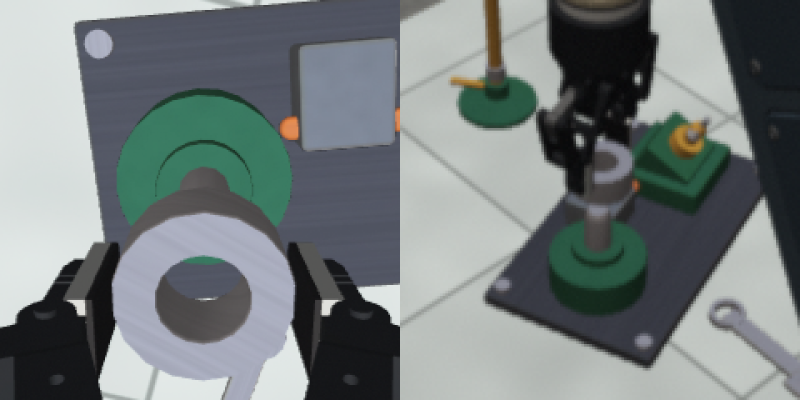

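The spacer is held level in the grip, with its bore at crop (203,298). The shoulder's visible arc spans crop x 155–252, with its far edge at y 141.

```bash
python3 - <<'E'
from h import *
st,s=wrist('w6')
p=st['tcp_pos'];k=240/400
f=lambda u,v,z:ray(s,160+u*k,100+v*k,z)
zt=p[2]+.0175
print(p,'bore',f(203,298,zt),'outer',f(204,296,zt))
t=np.array([.9672,.2541,0])
print('shoulder far', f(203.5,141,.06)-.022*t, 'L/R',f(155,188,.06),f(252,188,.06),(f(155,188,.06)+f(252,188,.06))/2)
E
```

```text
[0.5348 0.0381 0.1366] bore [0.5345 0.0373 0.1541] outer [0.5351 0.0372 0.1541]
shoulder far [0.5371 0.038  0.06  ] L/R [0.5322 0.0591 0.06  ] [0.5432 0.0171 0.06  ] [0.5377 0.0381 0.06  ]
```

{"method": "move_arm", "body": {
  "increments": [
    [[1,0.002,0,-0.01,0],[1,0,0,-0.012,0],[1,0,0,-0.008,0],[1,0,0,-0.005,0],[1,0,0,-0.005,0],[1,0,0,0,0]]
  ]
}}

```text
t: 7.85
tcp_pos: [0.5375, 0.0371, 0.0958]
tool_rot: [0.992, 0.127, -0.0, -0.001]
force: [0.9, 3.5, -2.0]
finger_gap: 0.584
gripper_force: 42.5
```

{"method": "move_arm", "body": {
  "increments": [
    [[1,0,0.001,-0.005,0],[1,0,0,-0.007,0],[1,0,0,-0.007,0],[1,0,0,-0.005,0],[1,0,0,-0.002,0],[1,0,0,0,0]]
  ]
}}

```text
t: 8.45
tcp_pos: [0.5373, 0.0376, 0.0702]
tool_rot: [0.992, 0.127, -0.0, -0.0]
force: [0.0, -0.2, -1.8]
finger_gap: 0.581
gripper_force: 42.7
```

Bottom is about 2 mm above the shoulder; lower it and release with a partial opening.

{"method": "move_arm", "body": {
  "increments": [
    [[1,0,0,-0.001,0],[1,0,0,-0.001,0],[1,0,0,0,0],[-0.35,0,0,0,0],[-0.5,0,0,0,0],[-0.5,0,0,0,0],[-0.5,0,0,0,0]]
  ]
}}

```text
t: 9.15
tcp_pos: [0.5377, 0.0376, 0.0688]
tool_rot: [0.992, 0.127, 0.0, 0.0]
force: [-0.2, 0.5, 0.1]
finger_gap: 0.748
gripper_force: 0.0
```

{"method": "move_arm", "body": {
  "increments": [
    [[-0.5,0,0,0.01,0],[-0.5,0,0,0.03,0],[-0.5,0,0,0.04,0],[-1,-0.02,-0.02,0.03,2],[-1,-0.03,-0.04,0,2],[-1,-0.02,-0.04,0,0.5],[-1,-0.01,-0.03,0,0],[-1,0,0,0,0]]
  ]
}}

```text
t: 9.95
tcp_pos: [0.4569, -0.0954, 0.1796]
tool_rot: [0.987, 0.164, 0.001, 0.001]
force: [0.2, 1.1, 0.4]
finger_gap: 1.004
gripper_force: 0.0
```

```bash
python3 - <<'E'
from h import *
st,s=wrist('w7')
print(st['t'],st['tcp_pos'],R.from_quat(st['tool_rot']).as_matrix()[:2,:2])
for l in ['spacer','spindle_shoulder','nipple','pin_tip']:
    print(l,[(np.round(d['xyz'],4),px(s,d['xyz']),round(d['confidence'],2)) for d in manip.mark_of(l,'wrist')])
E
```

```text
9.95 [ 0.4569 -0.0954  0.1796] [[ 0.9465  0.3227]
 [ 0.3227 -0.9465]]
spacer [(array([0.5362, 0.0334, 0.0605]), array([158.,  58.]), 0.7)]
spindle_shoulder [(array([0.537 , 0.0401, 0.058 ]), array([151.,  55.]), 0.59)]
nipple [(array([ 0.5712, -0.1061,  0.0721]), array([343.,  72.]), 0.97)]
pin_tip [(array([ 0.5555, -0.1128,  0.096 ]), array([350.,  93.]), 0.45)]
```

View pics/w7.png

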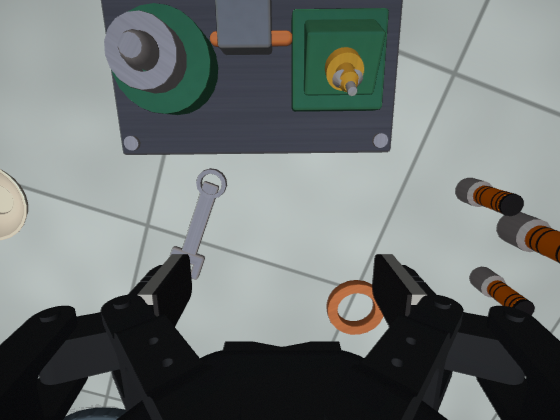

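The ring sits on the spindle at (145,50), and the pin tip is at (352,91). I'll work out the nipple pose and move over the coupler.

{"method": "move_arm", "body": {
  "increments": [
    [[-1,0,-0.04,0,0.5],[-1,0,-0.045,0,0],[-1,0.005,-0.045,0,0],[-1,0.01,-0.045,0,0],[-1,0.01,-0.045,0,0],[-1,0,-0.035,0,0],[-1,0,0,0,0],[-1,0,0,0,0]]
  ]
}}

```text
t: 11.0
tcp_pos: [0.4828, -0.3465, 0.178]
tool_rot: [0.985, 0.17, -0.0, -0.001]
force: [-0.7, 0.3, 0.6]
finger_gap: 1.001
gripper_force: 0.0
```

```bash
python3 - <<'E'
from h import *
st,s=wrist('w8')
print(st['t'],st['tcp_pos'],np.round(st['q'],2))
print('coupler',[(np.round(d['xyz'],4),px(s,d['xyz']),round(d['confidence'],2)) for d in manip.mark_of('coupler','wrist')])
h=cv2.cvtColor(s['img'],cv2.COLOR_RGB2HSV); m=cv2.inRange(h,(3,130,60),(16,255,255)); n,_,stt,cen=cv2.connectedComponentsWithStats(m)
print([(stt[i],cen[i]) for i in range(1,n) if stt[i][4]>60])
# nipple tip triangulation
T=s['tool_from_camera']; 
def cam(p,yaw,u,v):
    M=np.eye(4);c,q=np.cos(yaw),np.sin(yaw);M[:3,:3]=[[c,q,0],[q,-c,0],[0,0,-1]];M[:3,3]=p;M=M@T
    d=M[:3,:3]@[(u-s['cx'])/s['fx'],(v-s['cy'])/s['fy'],1]; return M[:3,3],d/np.linalg.norm(d)
L=[cam([.4876,-.0544,.2314],.257,363.5,140.5),cam([.4569,-.0954,.1796],.3285,352,91.5)]
A=sum(np.eye(3)-np.outer(d,d) for o,d in L); b=sum((np.eye(3)-np.outer(d,d))@o for o,d in L); print('tip tri',np.linalg.solve(A,b))
for o,d in L:
  for z in(.094,.098): print(z,(o+d*(z-o[2])/d[2])[:2])
c,q=np.cos(.337),np.sin(.337)
print('tester tip line', [.5604+q*.075+c*x-0 for x in(-.03,)],[-.0345-c*.075+q*x for x in(-.03,)])
E
```

```text
11.0 [ 0.4828 -0.3465  0.178 ] [-0.81  0.55  1.56  0.    1.03  0.42]
coupler [(array([ 0.5191, -0.2862,  0.0006]), array([238., 136.]), 0.82), (array([ 0.4338, -0.3485,  0.0031]), array([268., 231.]), 0.72), (array([ 0.4975, -0.3572, -0.0021]), array([296., 179.]), 0.57)]
[(array([281, 171,  26,  14,  96], dtype=int32), array([291.8438, 175.1667])), (array([259, 231,  19,  17, 152], dtype=int32), array([268.2566, 238.6447])), (array([ 109,  233,   61,   57, 1384], dtype=int32), array([134.0549, 256.0766]))]
tip tri [ 0.5576 -0.1143  0.0879]
0.094 [ 0.5572 -0.1122]
0.098 [ 0.5571 -0.1112]
0.094 [ 0.5569 -0.1137]
0.098 [ 0.5562 -0.113 ]
tester tip line [np.float64(0.5568867733898496)] [np.float64(-0.11520103616921985)]
```

```bash
python3 - <<'E'
from h import *
im=cv2.imread('pics/w8.png'); st=manip.sense(); s=manip.snapshot('wrist')
T=np.eye(4); T[:3,:3]=R.from_quat(st['tool_rot']).as_matrix(); T[:3,3]=st['tcp_pos']; s['world_to_cam']=np.linalg.inv(T@s['tool_from_camera'])
u,v=px(s,[.5,-.353,.09]).astype(int); print(u,v)
g=cv2.cvtColor(im,cv2.COLOR_BGR2GRAY)[v-45:v+45,u-45:u+45]
m=(g<50).astype(np.uint8); n,lab,stt,cen=cv2.connectedComponentsWithStats(m)
for i in range(1,n):
    if stt[i][4]>60: c=cen[i]+[u-45,v-45]; print(stt[i],c,ray(s,*c,.09))
cv2.imwrite('pics/c8.png',cv2.resize(im[v-80:v+80,u-100:u+100],(800,640))[:600])
E
```

```text
299 195
[  26   19   34   42 1072] [296.1157 190.4328] [ 0.5027 -0.3498  0.09  ]
[  5  82  19   8 112] [268.6696 235.8929] [ 0.4603 -0.3422  0.09  ]
```

View pics/c8.png

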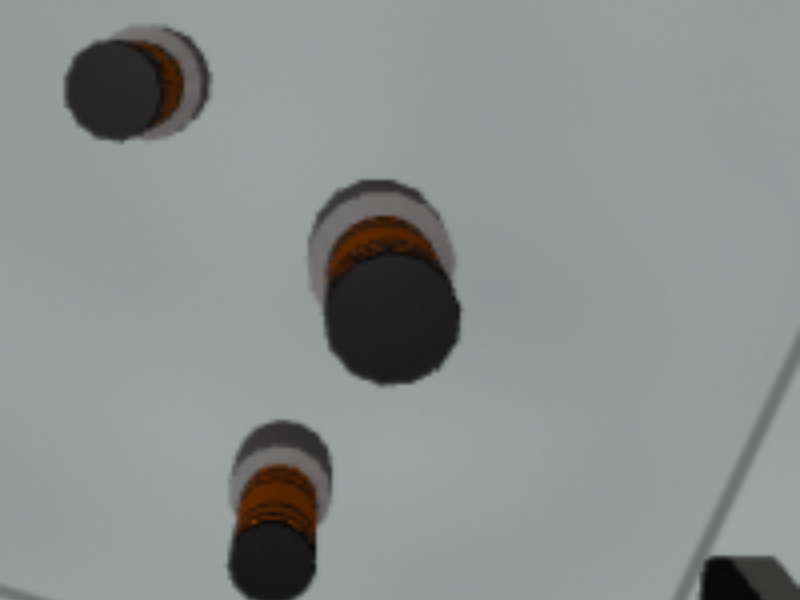

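The crop confirms it: the largest one is in the middle, with its cap centre at wrist pixel (297,194). The two smaller ones are clear of the fingers' line.

{"method": "move_arm", "body": {
  "increments": [
    [[-1,0.017,-0.005,-0.01,0],[-1,0,0,-0.03,0],[-1,0,0,-0.03,0],[-1,0,0,-0.03,0],[-1,0,0,-0.02,0],[-1,0,0,-0.005,0],[-1,0,0,0,0],[1,0,0,0,0]]
  ],
  "newtons": 25
}}

```text
t: 11.95
tcp_pos: [0.5004, -0.3523, 0.0548]
tool_rot: [0.985, 0.171, 0.001, 0.001]
force: [0.5, 0.3, 0.3]
finger_gap: 0.856
gripper_force: 0.0
```

{"method": "move_arm", "body": {
  "increments": [
    [[1,0,0,0,0],[1,0,0,0,0],[1,0,0,0,0],[1,0,0,0,0],[1,0,0,0,0],[1,0,0,0,0]]
  ]
}}

```text
t: 12.55
tcp_pos: [0.4999, -0.3528, 0.0545]
tool_rot: [0.985, 0.17, 0.0, 0.001]
force: [0.3, -0.3, 6.4]
finger_gap: 0.294
gripper_force: 24.9
```

{"method": "move_arm", "body": {
  "increments": [
    [[1,0,0,0.04,0],[1,0,0,0.04,0],[1,0.02,0.025,0.03,0],[1,0.03,0.035,0,0],[1,0.03,0.035,0,0],[1,0.03,0.035,0,0],[1,0.03,0.035,0,0],[1,0.03,0.035,0,0]]
  ]
}}

```text
t: 13.35
tcp_pos: [0.6696, -0.1505, 0.1622]
tool_rot: [0.985, 0.17, -0.001, -0.001]
force: [0.5, -1.7, -3.0]
finger_gap: 0.298
gripper_force: 25.8
```

{"method": "move_arm", "body": {
  "increments": [
    [[1,0.025,0.03,0,0],[1,0.013,0.019,0,0],[1,0,0,0,0],[1,0,0,-0.04,0],[1,0,0,-0.04,0],[1,0,0,-0.025,0],[1,0,0,0,0]]
  ]
}}

```text
t: 14.05
tcp_pos: [0.7043, -0.1035, 0.0543]
tool_rot: [0.985, 0.17, -0.004, -0.002]
force: [-0.5, 0.0, -2.4]
finger_gap: 0.29
gripper_force: 27.3
```

{"method": "move_arm", "body": {
  "increments": [
    [[1,0,0,0.003,0],[1,-0.009,-0.003,0,0],[1,-0.009,-0.003,0,0],[1,0,0,0,0]]
  ]
}}

```text
t: 14.45
tcp_pos: [0.6895, -0.1101, 0.0632]
tool_rot: [0.986, 0.17, 0.001, 0.001]
force: [1.9, -0.2, -2.2]
finger_gap: 0.298
gripper_force: 27.3
```

{"method": "move_arm", "body": {
  "increments": [
    [[1,0,0,-0.004,0],[1,-0.007,-0.0025,0,0],[1,-0.007,-0.0025,0,0],[1,-0.007,-0.0025,0,0],[1,-0.007,-0.002,0,0],[1,0,0,0,0],[1,0,0,0,0]]
  ]
}}

```text
t: 15.15
tcp_pos: [0.661, -0.1193, 0.0578]
tool_rot: [0.985, 0.17, -0.0, 0.0]
force: [2.8, -0.2, 0.2]
finger_gap: 0.297
gripper_force: 28.0
```

```bash
cat > tilt.py <<'E'
import sys
from h import *
st=manip.sense(); p=np.array(st['tcp_pos']); print(st['t'],p,st['force'],st['finger_gap'])
c,q=np.cos(.337),np.sin(.337); print("x'",(p[0]-.561)*c+(p[1]+.0335)*q)
for cam in ['scene','side']:
    s=save(cam,cam+sys.argv[1]); u,v=px(s,p).astype(int)
    h=cv2.cvtColor(s['img'],cv2.COLOR_RGB2HSV)[v-40:v+40,u-40:u+40]; m=cv2.inRange(h,(3,140,50),(16,255,255))
    n,lab,stt,cen=cv2.connectedComponentsWithStats(m); i=1+np.argmax(stt[1:,4]) if n>1 else 0
    ys,xs=np.where(m>0); print(cam,u,v,[(list(map(int,stt[i])),np.round(cen[i],1)) for i in range(1,n) if stt[i][4]>15])
    cv2.imwrite(f'pics/t{sys.argv[1]}{cam}.png',cv2.resize(s['img'][v-50:v+50,u-50:u+50,::-1],(400,400),interpolation=3))
a=[cv2.imread(f'pics/t{sys.argv[1]}{c}.png') for c in('scene','side')]; cv2.imwrite(f'pics/t{sys.argv[1]}.png',cv2.hconcat(a))
E
python3 tilt.py A
```

```text
15.15 [ 0.661  -0.1193  0.0578] [ 2.7543 -0.1979  0.1903] 0.2969795287357846
x' 0.06603171507846162
scene 218 230 [([69, 24, 7, 5, 25], array([72.2, 26. ])), ([34, 28, 14, 23, 237], array([40.7, 39.6]))]
side 286 165 [([30, 36, 6, 10, 27], array([32. , 40.9]))]
```

View pics/tA.png

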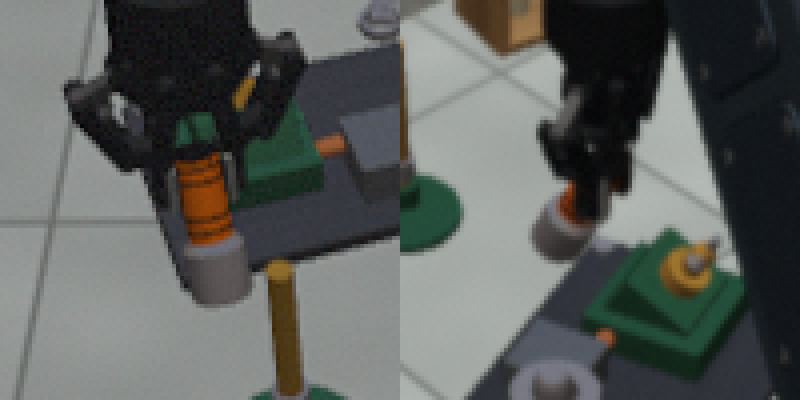

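The coupler has pivoted in the grip. In the scene crop the nose is forward at (215,275), and in the side crop it is at (565,235), so the handle leans toward the robot as needed. One more mm, then lift over to the nipple.

{"method": "move_arm", "body": {
  "increments": [
    [[1,-0.0015,-0.0005,0,0],[1,0,0,0,0],[1,0.004,0.001,0.005,0],[1,0,0,0.04,0],[1,0,0,0.05,0],[1,-0.01,0,0.05,0],[1,-0.03,-0.002,0,0],[1,-0.04,-0.002,0,0]]
  ],
  "newtons": 40
}}

```text
t: 16.05
tcp_pos: [0.5838, -0.1225, 0.2032]
tool_rot: [0.985, 0.171, 0.0, 0.001]
force: [-2.2, -0.8, -2.9]
finger_gap: 0.29
gripper_force: 40.1
```

{"method": "move_arm", "body": {
  "increments": [
    [[1,-0.04,-0.003,0,0],[1,-0.03,-0.002,0,0],[1,0,0,0,0],[1,0,0,0,0],[1,0,0,0,0]]
  ]
}}

```text
t: 16.55
tcp_pos: [0.5146, -0.1275, 0.2016]
tool_rot: [0.985, 0.17, -0.0, -0.0]
force: [-0.2, -0.7, -3.1]
finger_gap: 0.291
gripper_force: 40.1
```

```bash
python3 - <<'E'
from h import *
st=manip.sense(); p=np.array(st['tcp_pos']); print(st['t'],p,st['force'])
for cam in ['scene','side','wrist']:
    s=wrist('wB')[1] if cam=='wrist' else save(cam,cam+'B')
    for l in ['coupler','coupler_roof','nipple','pin_tip']:
        for f in (manip.mark_of,):
            print(cam,l,[(np.round(d['xyz'],4),round(d['confidence'],2)) for d in f(l,cam) if abs(d['xyz'][1]+.12)<.08])
print('pred O',p+[.0354,.0124,-.0445],'roof',p+[.0354,.0124,-.0445]+.026*np.array([-.472,-.1655,.866]))
E
```

```text
16.55 [ 0.5146 -0.1275  0.2016] [-0.165  -0.6929 -3.12  ]
scene coupler [(array([ 0.5445, -0.1143,  0.1599]), 0.68)]
scene coupler_roof [(array([ 0.5391, -0.1191,  0.1833]), 0.95)]
scene nipple [(array([ 0.573 , -0.1104,  0.0635]), 0.46)]
scene pin_tip []
side coupler [(array([ 0.5501, -0.1138,  0.16  ]), 0.86)]
side coupler_roof []
side nipple [(array([ 0.5723, -0.1079,  0.0666]), 0.65)]
side pin_tip []
wrist coupler [(array([ 0.5472, -0.1168,  0.1576]), 0.76)]
wrist coupler_roof [(array([ 0.5375, -0.1207,  0.1765]), 0.84)]
wrist nipple [(array([ 0.5715, -0.1072,  0.069 ]), 0.9), (array([ 0.546 , -0.1162,  0.1562]), 0.39)]
wrist pin_tip []
pred O [ 0.55   -0.1151  0.1571] roof [ 0.5377 -0.1194  0.1796]
```

{"method": "move_arm", "body": {
  "increments": [
    [[1,0.004,0,-0.02,0],[1,0,0,-0.02,0],[1,0,0,-0.012,0],[1,0,0,0,0],[1,0.005,0.002,-0.009,0],[1,0,0,0,0],[1,0,0,0,0]]
  ],
  "newtons": 60
}}

```text
t: 18.0
tcp_pos: [0.5237, -0.1254, 0.141]
tool_rot: [0.985, 0.17, 0.0, 0.0]
force: [-0.1, -0.3, -2.3]
finger_gap: 0.289
gripper_force: 59.1
```

```bash
python3 - <<'E'
from h import *
st=manip.sense(); p=np.array(st['tcp_pos']); print(st['t'],p,st['force'])
seat=np.array([.5725,-.1078,.0675]);a=np.array([-.472,-.1655,.866]);r=p+[.033,.0125,-.043]-seat; print('d',r@a,'off',r-(r@a)*a)
for cam in ['scene','side','wrist']:
    s=wrist('wC')[1] if cam=='wrist' else save(cam,cam+'C')
    for l in ['coupler','coupler_roof','nipple']:
            print(cam,l,[(np.round(d['xyz'],4),round(d['confidence'],2)) for d in manip.mark_of(l,cam) if abs(d['xyz'][1]+.12)<.08])
E
```

```text
18.0 [ 0.5237 -0.1254  0.141 ] [-0.1201 -0.2932 -2.3187]
d 0.034662000717662976 off [0.0006 0.0007 0.0005]
scene coupler [(array([ 0.5544, -0.1116,  0.0957]), 0.9)]
scene coupler_roof [(array([ 0.5497, -0.1176,  0.1238]), 0.62)]
scene nipple [(array([ 0.5717, -0.1118,  0.0642]), 0.53)]
side coupler [(array([ 0.5583, -0.1119,  0.1   ]), 0.55)]
side coupler_roof [(array([ 0.5451, -0.1178,  0.1243]), 0.81)]
side nipple [(array([ 0.5722, -0.1079,  0.0679]), 0.59)]
wrist coupler [(array([ 0.5541, -0.1168,  0.0957]), 0.82)]
wrist coupler_roof [(array([ 0.5436, -0.1187,  0.1178]), 0.76)]
wrist nipple [(array([ 0.5754, -0.1071,  0.0697]), 0.81)]
```

{"method": "move_arm", "body": {
  "increments": [
    [[1,0.002,0.001,-0.004,0],[1,0.002,0.001,-0.004,0],[1,0.002,0.001,-0.004,0],[1,0.002,0,-0.003,0],[1,0,0,0,0],[1,0,0,0,0]]
  ],
  "newtons": 90
}}

```text
t: 19.2
tcp_pos: [0.5312, -0.1223, 0.1254]
tool_rot: [0.985, 0.17, -0.0, -0.0]
force: [0.5, 0.3, -3.3]
finger_gap: 0.286
gripper_force: 88.3
```

{"method": "move_arm", "body": {
  "increments": [
    [[1,0.0015,0.0005,-0.003,0],[1,0.0015,0.0005,-0.003,0],[1,0.001,0.0005,-0.0015,0],[1,0,0,0,0],[1,0,0,0,0]]
  ]
}}

```text
t: 19.7
tcp_pos: [0.5359, -0.1209, 0.1182]
tool_rot: [0.985, 0.17, 0.001, 0.0]
force: [1.1, 1.2, -1.1]
finger_gap: 0.285
gripper_force: 88.5
```

{"method": "move_arm", "body": {
  "increments": [
    [[1,0.001,0.0003,-0.0018,0],[1,0.001,0.0003,-0.0018,0],[1,0,0,0,0],[1,0,0,0,0]]
  ]
}}

```text
t: 20.1
tcp_pos: [0.5377, -0.1203, 0.1146]
tool_rot: [0.985, 0.17, 0.0, 0.0]
force: [0.9, 1.1, 0.8]
finger_gap: 0.288
gripper_force: 88.6
```

{"method": "move_arm", "body": {
  "increments": [
    [[1,0.001,0.0003,-0.0018,0],[1,0.001,0.0003,-0.0018,0],[1,0,0,0,0],[1,0,0,0,0]]
  ]
}}

```text
t: 20.5
tcp_pos: [0.5389, -0.1199, 0.1119]
tool_rot: [0.985, 0.17, -0.0, 0.0]
force: [-2.8, -0.6, 9.8]
finger_gap: 0.283
gripper_force: 90.1
```

{"method": "move_arm", "body": {
  "increments": [
    [[1,0.001,0.0003,-0.0018,0],[1,0,0,0,0],[1,0.001,0.0003,-0.0018,0],[1,0,0,0,0],[1,0,0,0,0]]
  ],
  "newtons": 110
}}

```text
t: 21.0
tcp_pos: [0.5388, -0.1201, 0.1114]
tool_rot: [0.985, 0.171, -0.002, 0.001]
force: [-13.0, -3.3, 31.7]
finger_gap: 0.279
gripper_force: 108.6
```

```bash
python3 - <<'E'
from h import *
st=manip.sense(); print(st['t'],st['tcp_pos'],st['force'],st['ft_torque'])
for cam in ['scene','side','wrist']:
    s=wrist('wD')[1] if cam=='wrist' else save(cam,cam+'D')
    for l in ['coupler','coupler_roof','nipple','catch_left','catch_right','pin_tip','spacer']:
            print(cam,l,[(np.round(d['xyz'],4),round(d['confidence'],2)) for d in manip.mark_of(l,cam) if abs(d['xyz'][1]+.08)<.13])
print(manip.sense()['force'])
E
```

```text
21.0 [ 0.5388 -0.1201  0.1114] [-13.0256  -3.3496  31.7433] [-0.0913  1.4736  0.1128]
scene coupler [(array([ 0.5719, -0.105 ,  0.071 ]), 0.88)]
scene coupler_roof []
scene nipple [(array([ 0.571 , -0.1065,  0.0645]), 0.6)]Traceback (most recent call last):
  File "<stdin>", line 6, in <module>
ValueError: it knows: beaker, bronze_bush, burner, coupler, coupler_roof, dish, grease_tin, nipple, pin_tip, spacer, spanner, spindle_shoulder, tester
```

{"method": "move_arm", "body": {
  "increments": [
    [[1,0.0007,0.0002,-0.0012,0],[1,0,0,0,0],[1,0,0,0,0]]
  ]
}}

```text
t: 21.5
tcp_pos: [0.5388, -0.1201, 0.1113]
tool_rot: [0.985, 0.171, -0.003, 0.001]
force: [-18.5, -3.2, 40.0]
finger_gap: 0.281
gripper_force: 109.1
```

```bash
python3 - <<'E'
from h import *
st=manip.sense(); print(st['t'],st['tcp_pos'],st['force'],st['ft_torque'],R.from_quat(st['tool_rot']).as_matrix()[:,2])
for cam in ['side','wrist']:
    s=wrist('wE')[1] if cam=='wrist' else save(cam,cam+'E')
    for l in ['coupler','coupler_roof','nipple','spacer']:
            print(cam,l,[(np.round(d['xyz'],4),round(d['confidence'],2)) for d in manip.mark_of(l,cam) if abs(d['xyz'][1]+.08)<.13])
# handle axis in wrist image: orange blob / side image brass+orange
E
```

```text
21.5 [ 0.5388 -0.1201  0.1113] [-18.5343  -3.2099  40.0162] [-0.0793  1.9998  0.0891] [-0.0048 -0.0027 -1.    ]
side coupler [(array([ 0.5749, -0.1053,  0.0708]), 0.82)]
side coupler_roof [(array([ 0.5623, -0.1092,  0.0913]), 0.65)]
side nipple [(array([ 0.5719, -0.1085,  0.0708]), 0.48)]
side spacer [(array([0.5372, 0.0376, 0.0609]), 0.88), (array([ 0.5602, -0.1112,  0.0916]), 0.57)]
wrist coupler []
wrist coupler_roof [(array([ 0.5623, -0.1107,  0.0858]), 0.57)]
wrist nipple []
wrist spacer [(array([0.537 , 0.0367, 0.0602]), 0.67)]
```

{"method": "move_arm", "body": {
  "increments": [
    [[1,-0.0014,-0.0005,0.0026,0],[1,0,0,0,0],[1,0,0,0,0]]
  ]
}}

```text
t: 22.3
tcp_pos: [0.5388, -0.12, 0.1116]
tool_rot: [0.985, 0.171, -0.001, 0.001]
force: [-9.2, -1.4, 23.4]
finger_gap: 0.281
gripper_force: 107.5
```

{"method": "move_arm", "body": {
  "increments": [
    [[1,-0.0012,-0.0004,0.0022,0],[1,0,0,0,0],[1,0,0,0,0]]
  ]
}}

```text
t: 22.6
tcp_pos: [0.5388, -0.12, 0.1119]
tool_rot: [0.985, 0.17, -0.0, 0.0]
force: [-3.0, -0.1, 9.9]
finger_gap: 0.279
gripper_force: 107.5
```

{"method": "move_arm", "body": {
  "increments": [
    [[1,-0.0005,-0.0002,0.0009,0],[1,0,0,0,0],[1,0,0,0,0]]
  ]
}}

```text
t: 22.9
tcp_pos: [0.5387, -0.1201, 0.1122]
tool_rot: [0.985, 0.17, -0.0, 0.0]
force: [-1.4, -0.0, 4.8]
finger_gap: 0.28
gripper_force: 107.4
```

{"method": "move_arm", "body": {
  "increments": [
    [[1,-0.0005,-0.0002,0.0009,0],[1,0,0,0,0],[1,0,0,0,0]]
  ]
}}

```text
t: 23.2
tcp_pos: [0.5384, -0.1202, 0.1129]
tool_rot: [0.985, 0.17, 0.0, 0.0]
force: [0.3, 0.4, 4.5]
finger_gap: 0.281
gripper_force: 107.5
```

{"method": "move_arm", "body": {
  "increments": [
    [[1,-0.0005,-0.0002,0.0009,0],[1,0,0,0,0],[1,0,0,0,0]]
  ]
}}

```text
t: 23.5
tcp_pos: [0.5379, -0.1203, 0.1136]
tool_rot: [0.985, 0.17, 0.0, -0.0]
force: [0.3, 0.3, 3.3]
finger_gap: 0.281
gripper_force: 107.5
```

The force stays near 6–7 N while the tool backs off 2 mm, which is the valve spring pressed in near home. Now press home again and hold at about 25–30 N.

{"method": "move_arm", "body": {
  "increments": [
    [[1,0.001,0.0004,-0.0018,0],[1,0.001,0.0003,-0.0018,0],[1,0.001,0.0003,-0.0018,0],[1,0.0005,0.0002,-0.0008,0],[1,0,0,0,0],[1,0,0,0,0],[1,0,0,0,0],[1,0,0,0,0]]
  ]
}}

```text
t: 24.3
tcp_pos: [0.5386, -0.1202, 0.1113]
tool_rot: [0.985, 0.171, -0.002, 0.001]
force: [-14.5, -3.7, 35.1]
finger_gap: 0.283
gripper_force: 109.9
```

```bash
python3 -c "
from station import manip
print(manip.sign_off())"
```

```text
the job is handed in; nothing more can be done
None
```

I handed the job in at about 24 s. The spacer sits released on the spindle's shoulder, and the coupler is on the nipple, gripped and pressed at about 40 N. The force and position readings fit fully home, but I had no direct reading of the catches or the valve pin, and the hand-in returned no verdict.

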